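# Toast the full crispbread: load it and hold the toaster lever at the third notch

## Robot

A 6-joint arm with a two-finger parallel gripper is mounted at the origin on a cart in front of the work surface, level with it; the furniture and walls round the work are solid. World frame = base frame: x ahead of the robot, y to its left, z up, the work surface at z = 0. Lengths are in mm, angles in degrees, forces in N, time in s.
With the tool pointing down it reaches from about 300 to 850 mm from the base axis. Payload 4.2 kg.
Tool frame: the origin (TCP) lies at the very end of the fingers, on their centre line; the grasp point (between the pads) lies env.pinch_z behind it (env.pinch_z is the distance from the TCP to the grasp point, in mm); z points along the fingers, y is the line along which they close (so a half turn about z gives the same grasp; the last joint's range is limited). The gripper opens to 91 mm and grips with 3 to 60 N. Pads are 32 mm wide; open, the fingers measure 118 mm over their backs; the gripper's body (76 mm by 178 mm) begins 60 mm behind the grasp point.
Start: joints at [73.568, 18.312, 89.639, -0, 72.044, -1.146], TCP at [151.598, 554.672, 213.976] pointing down, gripper open.
Joint ranges: [-177.97, 177.97], [-48.28, 115.42], [12.27, 149.76], [-77.06, 257.06], [2.81, 150.46], [-146.56, 146.56]. Speed limits (degrees/s): [147.25, 147.25, 180, 180, 180, 180].

## Interface

Orientations are given as [roll, pitch, yaw] about the fixed x, y, z axes, in that order (R = Rz(yaw) Ry(pitch) Rx(roll)).
In Python, from workcell import state, vision, job_done, env gives the robot as it stands.
- The arm moves only by the tool servo_tool, never from a script. Its argument "rows" is a list of rows, each a list of 5 numbers: the shift along the tool's x, y, z scaled (see below), then the turn about the tool's z scaled (see below), then the opening, from 0 (shut) to 1 (fully open). A call has 1 to 20 rows; each row is the pose to reach, as a shift and turn from the pose commanded when the call began, along the tool's axes at that moment; what a row does not reach only later rows make up. The controller multiplies each number of a shift by 200 mm and each number of a turn by 90 degrees. A row lasts 1/12 s, in which the tool goes at most 41.7 mm and 7.16 degrees, less where a joint would pass 70% of its speed; a pose out of reach is approached as far as the arm can. A call with a number of a shift or a turn outside -1 to 1 is refused whole. A call with a gripper value outside its range is refused whole. The fingers move at their own pace and stop on an object; "force" is the grip in N (left out, the last holds). Time passes only in rows, so rows that repeat a pose let the fingers close. It gives the time, the measured TCP pose, the force, the opening and the grip force at its end, in the units of the state.
- state(): the state, without advancing time (a new reading comes with each control period).
- vision.grab_frame(name): name is "scene" or "top" or "wrist"; returns the picture (420x560x3 uint8, red, green, blue); there is no depth.
- vision.camera_info(name): a dict with "vertical_fov" (degrees; the focal length in pixels is half the picture's height over the tangent of half this angle, whatever the lens; pixels are square), "cx", "cy" (the principal point, pixels), "T" (4x4, takes a point from camera to world coordinates). Camera axes: x right, y up, looking along -z (the intrinsics and any distortion apply to the point x, -y, -z); pixel columns grow to the right and rows downward; lengths in mm; the calibration is good to about 2 mm. A picture is of the moment at which its call begins: read the wrist's pose just before it. camera_info takes no time and is no camera call; for the wrist camera it gives the pose at the moment of the call.
- job_done(): hands the job in; it is judged then, once.
The state is a dict: "time_s": time; "qpos": joint angles; "qvel": joint speeds; "effort": joint torques, N m; "ee_pos": TCP position; "ee_rot": TCP orientation; "force": force on the tool from outside, world axes, zero at the start; "torque": the same for the moment, N m; "gripper_width": finger opening in mm; "gripper_force": force on a finger pad.
Only numpy, scipy, OpenCV 4.12 (cv2) and the standard library are available. Lean on these libraries where they do the work, as an engineer would, in place of code of your own. Each camera call takes 0.05 s, during which the arm holds its last target. There are 200 camera calls.

## Task

Draw the full-height slice of crispbread up out of the toast rack, stand it in the toaster's slot so that it rests on the raised carriage, and let go of it. Then press the toaster's sprung lever down past the first two notches to the third, just above its bottom stop, and keep holding it there: the lever springs back up if released, so finish while still pressing it with the fingers. Leave the two half-height slices in the rack and do not push the jar, cup or tin about.

Things in the scene. Friction and masses are not known exactly. Their poses are not given: they have to be found in the camera images.
- full_slice: the full-height slice of crispbread: stiff brown slab with dimples, 12 mm thick (its x), 92 mm long (its y), 86 mm high (its z), about 45 g. Origin: centre of its underside. It starts upright in one of the rack's three slots (which one varies), standing 30 mm higher than the two half slices
- half_slice_a: half-height crispbread, 12 x 92 x 55 mm (x, y, z), origin at the centre of its underside; stays in the rack
- half_slice_b: another half-height crispbread, the same as the first; stays in the rack
- toast_rack: fixed steel wire toast rack, base plate 140 (x) x 108 (y) x 6 mm, origin under its centre. Three slots, 46 mm apart along its x (at x = -46, 0, +46 mm); each holds a slice in its y-z plane on the base plate's top (6 mm above the origin), between two wire hoops 16 mm apart in the clear and 51 mm high (above the origin). Low wires 16 mm high at both ends (y = +-51 mm). A slice is drawn out straight up
- toaster: fixed steel toaster with black end caps: 118 (x) x 210 (y, its length) x 165 mm high, origin under its centre, four feet on the worktop. One bread slot in the top, lever on the end that its +y axis points to (the end toward the robot's right). A fixed round browning knob (30 mm across) below the lever is not used
- slot_mouth (a point): centre of the slot's opening at the toaster's top, 165 mm above the worktop; the slot is 24 mm wide (toaster x) and 130 mm long (toaster y), with plain vertical walls; a slice goes in with its faces toward the toaster's +-x
- bread_seat (a point): middle of the top of the bread carriage inside the slot (18 mm wide, 116 mm long). With the lever up it is 42 mm below the slot mouth (123 mm above the worktop), so a standing full slice then sticks out 44 mm; it goes down with the lever
- lever (a joint): how far lever and carriage are pressed down, in m: 0 = up (start), bottom stop at 0.040. Click notches at 0.012, 0.024 and 0.036 (the third). A spring always pushes it up: the push needed is about 5 N at the top and 7 N at the third notch, rising and falling by about 2.5 N at the clicks, 10 N at most before the bottom stop; it does not latch and returns to 0 when let go
- toaster_carriage: the lever and the bread carriage, one moving piece; origin: the same point as bread_seat, axes as the toaster. Its grey lever knob, 42 (toaster x) x 36 (toaster y) x 12 mm high, stands out of the toaster's end, 128 mm from the origin along +y, its far edge 41 mm from the end face; the knob is pressed straight down from above
- lever_top (a point): centre of the knob's flat top, 23 mm out from the toaster's end face, 150 mm above the worktop when the lever is up, 114 mm at the third notch; pairs of short pale marks on the end face show the three notches: the knob's mid-height is level with the lowest pair at the third notch
- mustard_jar: bystander: small round glass jar with a red lid, 62 mm wide, 86 mm high, origin under its centre
- coffee_cup: bystander: small white cup, 62 mm wide, 51 mm high, origin under it
- small_tin: bystander: food tin 57 mm wide, 72 mm high, origin under its centre
Not all that is in view belongs to the job. What is shaped like the full_slice but blue is not meant. Of the things that look like the toast_rack, the larger one is meant.

How it is judged (in metres and radians):
On the way, in this order (a step that is already met when the one before it is completed fails the run):
1. the full slice has been lifted clear of the rack's hoops, the lever still up (z of full_slice in the frame of toast_rack above 0.056 m and value of joint lever below 0.006 m), for 0.1 s.
2. the full slice stands on the carriage in the toaster's slot, let go of, with the lever up (horizontal distance between full_slice and bread_seat below 0.026 m and z of full_slice in the frame of bread_seat between -0.006 and 0.008 m and angle between full_slice's own z axis and vertical below 0.4 rad and contact force between the fingers and full_slice below 0.05 N and value of joint lever below 0.006 m), for 0.2 s.
3. the lever is held at the third notch by the fingers, the slice down in the slot (horizontal distance between full_slice and bread_seat below 0.026 m and z of full_slice in the frame of bread_seat between -0.006 and 0.008 m and angle between full_slice's own z axis and vertical below 0.4 rad and value of joint lever above 0.032 m and contact force between the fingers and toaster_carriage above 2 N), for 0.5 s.
At the end, for the whole second after the job is handed in: The fingers press the lever knob (over 2 N), the lever is pressed over 32 mm (third notch); the full slice stands on the carriage in the slot (within 26 mm of its middle, tilt under 0.4 rad), untouched by the fingers; the half slices are within 30 mm of their start (all of step 3 and contact force between the fingers and full_slice below 0.05 N and distance of each of half_slice_a, half_slice_b from where it was at the start of the episode below 0.03 m); the arm keeps its last pose, push and grip.
It fails at once if a half slice is pulled out of place (more than 30 mm) (distance of any of half_slice_a, half_slice_b from where it was at the start of the episode above 0.03 m).
It fails at once if the jar, cup or tin is pushed more than 40 mm (distance of any of mustard_jar, coffee_cup, small_tin from where it was at the start of the episode above 0.04 m).
It also fails if it takes over 58 s, if anything falls off the work surface, if the arm or the gripper's body presses on something with over 40 N, if the wrist force passes 120 N, or if a joint passes its speed limit or range.

## Working session

There is one attempt and no reset: what is moved stays moved. The work goes in short steps, Python scripts to look and compute and a tool call to move; the robot and the scene stay as the last step left them, time stands still between calls to the robot, and variables do not carry over. Pictures are saved under pics/ and viewed, at most 10 in all, crops included, and the job is handed in when it is done.

Besides the shell and the picture viewer there is one more tool, called after ">>>" as name(argument=value, ...), one argument or row to a line, values as JSON. servo_tool: Moves the arm, as the interface text tells. Its arguments: {"type":"object","properties":{"rows":{"type":"array"},"force":{"type":"number"}},"required":["rows"]}

```bash
mkdir -p pics; ls; python3 - <<'E'
from workcell import state, vision, env
import cv2
print(state()); print(env.pinch_z)
for n in("scene","top","wrist"):
    i=vision.camera_info(n); print(n,i)
    cv2.imwrite(f"pics/{n}0.png",vision.grab_frame(n)[:,:,::-1])
E
```

```text
pics
{'time_s': 0.0, 'qpos': array([ 7.35680076e+01,  1.83494393e+01,  8.97073854e+01,  1.98409115e-03,
        7.20421867e+01, -1.14665675e+00]), 'qvel': array([-0.04852886,  0.05473978,  0.06353459, -0.00752422,  0.01006647,
       -0.11277354]), 'effort': array([-1.30983532e-03, -4.12462521e+01, -2.31973922e+01,  7.27866800e-02,
        4.56748833e-02, -1.23297837e-04]), 'ee_pos': array([151.43718583, 554.17347957, 213.13570665]), 'ee_rot': array([-1.79901046e+02, -3.86737208e-03,  1.64714048e+02]), 'force': array([0.0855839 , 0.52001692, 0.27406534]), 'torque': array([ 0.01024055,  0.01573657, -0.01186409]), 'gripper_force': 0.0, 'gripper_width': 91.39926224057669}
18.8
scene {'vertical_fov': 49.20605505451359, 'cx': 285.2060873024785, 'cy': 211.37380708874406, 'T': array([[ 4.76850037e-01,  5.13839298e-01, -7.13150208e-01,
        -3.82378838e+02],
       [-8.78948936e-01,  2.86062358e-01, -3.81598082e-01,
        -5.22266240e+02],
       [ 7.92533934e-03,  8.08787675e-01,  5.88047350e-01,
         8.87856414e+02],
       [ 0.00000000e+00,  0.00000000e+00,  0.00000000e+00,
     
[... 199 characters left out ...]
02],
       [-9.99223746e-01,  1.54201722e-02, -3.62508410e-02,
        -4.15728836e+01],
       [-3.33672248e-02,  1.57874883e-01,  9.86895207e-01,
         1.12692065e+03],
       [ 0.00000000e+00,  0.00000000e+00,  0.00000000e+00,
         1.00000000e+00]])}
wrist {'vertical_fov': 60.45627554075278, 'cx': 278.9720606119343, 'cy': 212.0376952028952, 'T': array([[ 2.64158809e-01, -9.30259628e-01, -2.54631398e-01,
         7.96043193e+01],
       [ 9.64478398e-01,  2.54446218e-01,  7.09826861e-02,
         5.73845450e+02],
       [-1.24233073e-03, -2.64337185e-01,  9.64429525e-01,
         3.83979036e+02],
       [ 0.00000000e+00,  0.00000000e+00,  0.00000000e+00,
         1.00000000e+00]])}
```

View pics/top0.png

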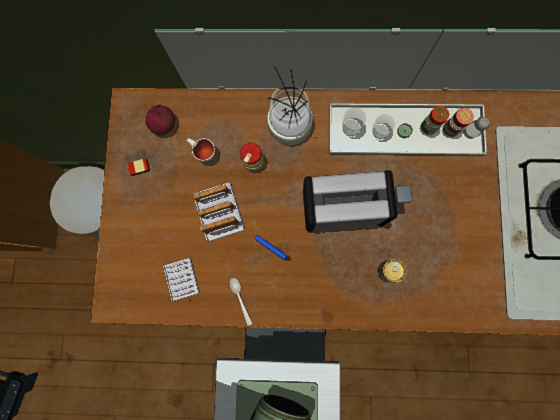

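View pics/scene0.png

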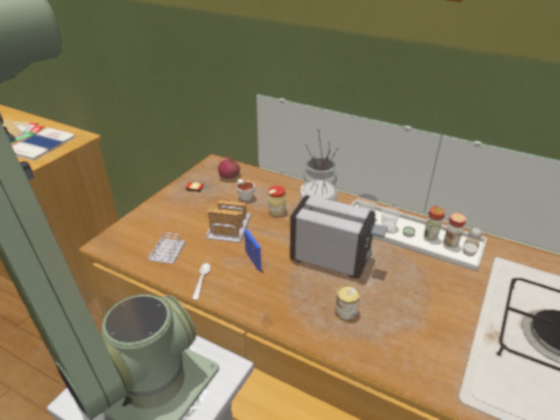

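The top view shows the rack at about (218,210) with three slices, the toaster at (350,200) with its lever at (404,195), the tin at (393,270), and the blue decoy at (272,247). I need closer crops to tell which slice is the tall one.

```bash
python3 - <<'E'
import cv2,numpy as np
t=cv2.imread("pics/top0.png");s=cv2.imread("pics/scene0.png")
a=cv2.resize(t[170:250,180:260],(400,400),interpolation=2)
b=cv2.resize(t[160:240,295:415],(600,400),interpolation=2)[:, :400]
b=cv2.resize(t[160:240,300:420],(400,267),interpolation=2);b=np.vstack([b,np.zeros((133,400,3),np.uint8)])
c=cv2.resize(s[190:250,195:265],(233,200),interpolation=2)
w=cv2.imread("pics/wrist0.png"); w=cv2.resize(w,(267,200))
row=np.hstack([c,w,np.zeros((200,300,3),np.uint8)])
cv2.imwrite("pics/m1.png",np.vstack([np.hstack([a,b]),row]))
E
```

```text
(no output)
```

View pics/m1.png

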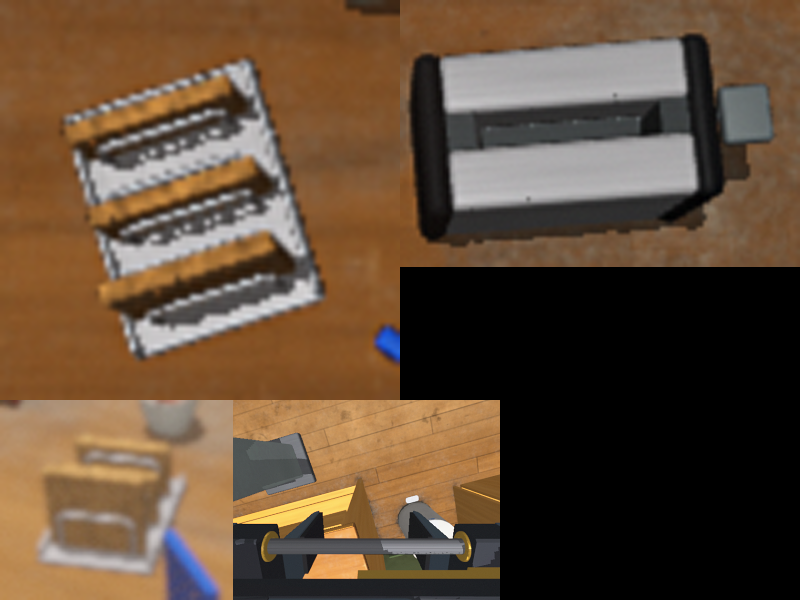

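Crops: the full slice is the one nearest the robot. Its top edge runs from about (200.6,228.4) to (237,219) in the top image. The slot centre is near (351,197) and the knob near (404,194).

```bash
cat > h.py <<'E'
import numpy as np
from workcell import state, vision, env
import cv2
def ray(i,u,v,z):
    f=210/np.tan(np.radians(i["vertical_fov"]/2)); T=i["T"]
    d=T[:3,:3]@np.array([(u-i["cx"])/f,-(v-i["cy"])/f,-1]); o=T[:3,3]
    return o+d*(z-o[2])/d[2]
def proj(i,p):
    f=210/np.tan(np.radians(i["vertical_fov"]/2)); T=i["T"]
    c=T[:3,:3].T@(np.asarray(p,float)-T[:3,3]); return np.array([i["cx"]+f*c[0]/-c[2],i["cy"]-f*c[1]/-c[2]])
E
python3 - <<'E'
from h import *
i=vision.camera_info("top")
A=lambda x,y:(180+x/5-.4,170+y/5-.4); B=lambda x,y:(300+(x-400)/3.333-.35,160+y/3.333-.35)
for n,p,z in [("r1",A(255,62),6),("r2",A(322,290),6),("r3",A(140,355),6),("r4",A(65,118),6),
 ("fsL",A(103,292),92),("fsR",A(285,245),92),
 ("slot1",B(478,115),165),("slot2",B(660,100),165),("slot3",B(660,135),165),("slot4",B(480,147),165),
 ("knob",B(747,113),150)]:
    print(n,ray(i,*p,z)[:2].round(1))
print(state()["qpos"])
E
```

```text
r1 [619.9 139. ]
r2 [494.3  97.6]
r3 [457.3 194.9]
r4 [587.  242.7]
fsL [481.4 196.9]
fsR [506.6 106.3]
slot1 [ 557.4 -104.6]
slot2 [ 569.9 -231.2]
slot3 [ 545.  -230.8]
slot4 [ 534.7 -106.1]
knob [ 564.6 -295.1]
[ 7.35673767e+01  1.83436941e+01  8.96894962e+01 -9.45913830e-05
  7.20455609e+01 -1.14541823e+00]
```

The slice centre is about (494,152) with its normal at about 16.5°. The slot is at (552,-168), and the knob is 127.5 mm from it, which fits the given 128. I'm setting out towards the slice.

>>> servo_tool(
  rows=[
    [-1,-0.68,0,0,0.6],
    [-1,-0.68,0,0,0.6],
    [-1,-0.68,0,0,0.6],
    [-1,-0.68,0,0,0.6],
    [-1,-0.68,0,0,0.6],
    [-1,-0.68,0,0,0.6],
    [-1,-0.68,0,0,0.6],
    [-1,-0.68,0,0,0.6],
  ],
)

```text
time_s: 0.82
ee_pos: [309.4, 369.7, 213.9]
ee_rot: [180.0, -0.0, 164.5]
force: [-1.3, 0.5, -0.4]
gripper_width: 54.6
gripper_force: 0.0
```

>>> servo_tool(
  rows=[
    [-1,-0.68,0,0.647,0.6],
    [-1,-0.68,0,0.647,0.6],
    [-1,-0.68,0,0.647,0.6],
    [-1,-0.68,0,0.647,0.6],
    [-1,-0.68,0,0.647,0.6],
    [-1,-0.68,0,0.647,0.6],
    [-1,-0.68,0,0.647,0.6],
    [-1,-0.68,0,0.647,0.6],
    [-1,-0.68,0,0.647,0.6],
    [-1,-0.68,0,0.647,0.6],
    [-1,-0.68,0,0.647,0.6],
  ],
)

```text
time_s: 1.73
ee_pos: [465.3, 187.9, 213.8]
ee_rot: [-180.0, -0.0, 106.7]
force: [0.5, 0.1, -0.2]
gripper_width: 54.5
gripper_force: 0.0
```

```bash
python3 - <<'E'
from h import *
s=state(); print(s["ee_pos"],s["ee_rot"],s["gripper_width"])
i=vision.camera_info("wrist"); np.save("i1.npy",i,allow_pickle=True)
im=vision.grab_frame("wrist")[:,:,::-1].copy(); cv2.imwrite("pics/w1raw.png",im)
c=np.array([494.5,153.]);n=np.array([np.cos(.288),np.sin(.288)]);t=np.array([-n[1],n[0]])
for a in(-6,6):
  for b in(-46,46):
    u=proj(i,[*(c+a*n+b*t),92]);print(u); cv2.circle(im,tuple(int(x) for x in u.round()),3,(0,0,255),1)
cv2.imwrite("pics/w1.png",im)
E
```

```text
[465.33805627 187.88988797 213.82274233] [-1.79986895e+02 -1.68046543e-02  1.06726841e+02] 54.498278739871296
[292.13865192 299.66836857]
[293.57994317 200.43072726]
[305.44334568 299.71744752]
[307.96103795 200.48261532]
```

View pics/w1.png

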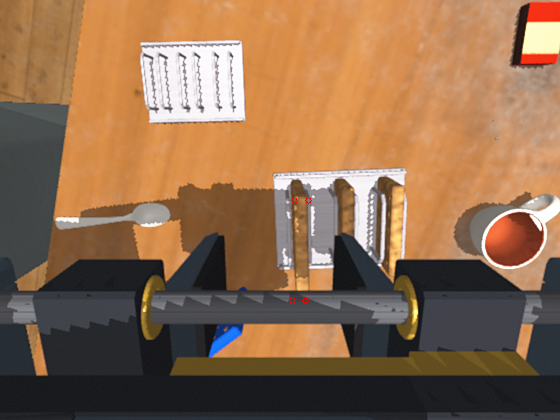

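```bash
python3 - <<'E'
import cv2
im=cv2.imread("pics/w1raw.png")
cv2.imwrite("pics/c1.png",cv2.resize(im[160:290,260:420],(800,600),interpolation=2)[:, :])
E
```

```text
(no output)
```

View pics/c1.png

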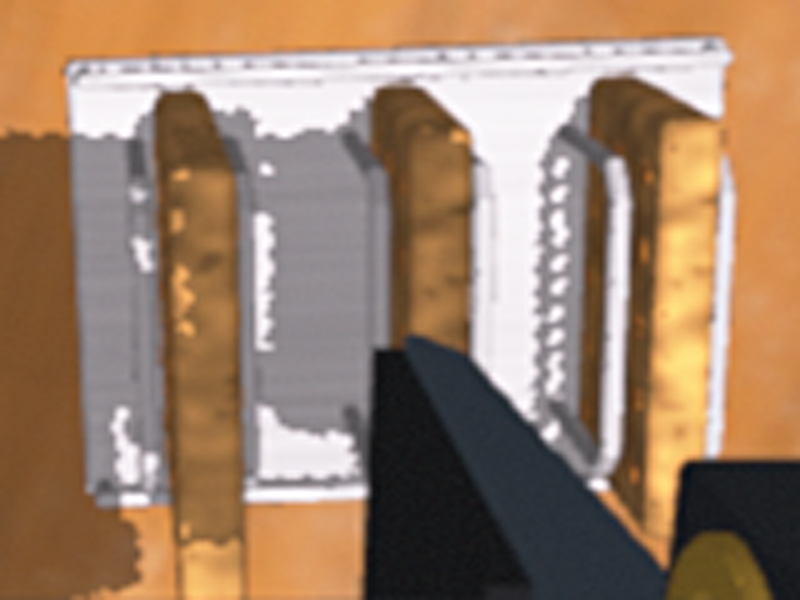

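The tall slice's top edge runs from (299.5,197) at its end to (301.8,288). That is close to the prediction, but turned by about 2–3°.

```bash
python3 - <<'E'
from h import *
i=np.load("i1.npy",allow_pickle=True).item()
a=ray(i,299.5,197,92)[:2];b=ray(i,301.8,288,92)[:2]
d=(b-a)/np.linalg.norm(b-a);print(a,b,d); c=a+46*d
print("center",c,"normal ang",np.degrees(np.arctan2(d[0],-d[1])))
g=lambda u,v:ray(i,260+u/5,160+v*130/600,6)[:2]
p,q,r=g(68,68),g(730,48),g(92,497);print(p,q,r,np.degrees(np.arctan2(*(q-p)[::-1])),np.linalg.norm(q-p),np.linalg.norm(r-p))
s=state();psi=np.radians(s["ee_rot"][2]);X=np.array([np.cos(psi),np.sin(psi)]);Y=np.array([np.sin(psi),-np.cos(psi)])
m=c-s["ee_pos"][:2];print("tool shift",m@X/200,m@Y/200)
E
```

```text
[479.52690269 199.62014616] [506.64368926 120.73712103] [ 0.32508777 -0.94568385]
center [494.4809403  156.11868918] normal ang 18.970892837756445
[456.34438658 197.26507922] [588.87116196 241.86073564] [491.79861928  96.60573846] 18.59824035826395 139.82889102452464 106.72068918090652
tool shift -0.1935491099499941 0.09401722066895299
```

>>> servo_tool(
  rows=[
    [-0.194,0.09,0,-0.023,0.45],
    [-0.194,0.09,0,-0.023,0.45],
    [-0.194,0.09,0.2,-0.023,0.45],
    [-0.194,0.09,0.35,-0.023,0.45],
    [-0.194,0.09,0.5,-0.023,0.45],
    [-0.194,0.09,0.6,-0.023,0.45],
    [-0.194,0.09,0.68,-0.023,0.45],
    [-0.194,0.09,0.75,-0.023,0.45],
    [-0.194,0.09,0.75,-0.023,0.45],
    [-0.194,0.09,0.75,-0.023,0.45],
  ],
)

```text
time_s: 2.62
ee_pos: [493.6, 155.1, 63.7]
ee_rot: [-179.9, -0.0, 108.6]
force: [0.3, 0.3, 0.1]
gripper_width: 41.0
gripper_force: 0.0
```

>>> servo_tool(
  force=12,
  rows=[
    [0,0,0,0,0],
    [0,0,0,0,0],
    [0,0,0,0,0],
    [0,0,0,0,0],
    [0,0,0,0,0],
    [0,0,0,0,0],
    [0,0,0,0,0],
    [0,0,0,0,0],
    [0,0,0,0,0],
    [0,0,0,0,0],
  ],
)

```text
time_s: 3.45
ee_pos: [494.3, 154.9, 64.5]
ee_rot: [179.9, -0.0, 108.6]
force: [-1.1, 1.1, 4.7]
gripper_width: 11.8
gripper_force: 12.0
```

Gripped: the opening is 11.8 mm. Now lifting.

>>> servo_tool(
  rows=[
    [0,0,-0.05,0,0],
    [0,0,-0.1,0,0],
    [0,0,-0.15,0,0],
    [0,0,-0.2,0,0],
    [0,0,-0.25,0,0],
    [0,0,-0.3,0,0],
    [0,0,-0.38,0,0],
    [0,0,-0.48,0,0],
    [0,0,-0.6,0,0],
    [0,0,-0.72,0,0],
    [0,0,-0.84,0,0],
    [0,0,-0.94,0,0],
    [0,0,-0.98,0,0],
    [0,0,-0.98,0,0],
    [0,0,-0.98,0,0],
  ],
)

```text
time_s: 4.7
ee_pos: [493.6, 154.6, 259.6]
ee_rot: [-180.0, -0.0, 108.6]
force: [1.1, -1.2, -0.6]
gripper_width: 11.8
gripper_force: 12.0
```

```bash
python3 - <<'E'
from h import *
s=state();psi=np.radians(s["ee_rot"][2]);X=np.array([np.cos(psi),np.sin(psi)]);Y=np.array([np.sin(psi),-np.cos(psi)])
m=np.array([551.8,-168.2])-s["ee_pos"][:2];print(s["ee_pos"],s["gripper_width"],m,"tool shift",m@X/200,m@Y/200)
print("turn",(np.degrees(psi)-95.8)/90)
E
```

```text
[493.58316672 154.60258875 259.61465704] 11.784666842407674 [  58.21683328 -322.80258875] tool shift -1.6227422729054473 -0.23764530332830186
turn 0.14172051647768502
```

>>> servo_tool(
  rows=[
    [-0.1,-0.015,0,0,0],
    [-0.25,-0.037,0,0,0],
    [-0.4,-0.06,0,0,0],
    [-0.55,-0.08,0,0,0],
    [-0.7,-0.105,0,0,0],
    [-0.8,-0.12,0,0,0],
    [-0.8,-0.12,0,0,0],
  ],
)

```text
time_s: 5.28
ee_pos: [521.7, -8.0, 257.8]
ee_rot: [-179.8, 0.0, 108.3]
force: [-0.3, 0.1, -1.1]
gripper_width: 12.2
gripper_force: 12.0
```

>>> servo_tool(
  rows=[
    [-0.1,-0.015,0,0.05,0],
    [-0.25,-0.037,0,0.142,0],
    [-0.4,-0.06,0,0.142,0],
    [-0.55,-0.08,0,0.142,0],
    [-0.7,-0.1,0,0.142,0],
    [-0.78,-0.115,0,0.142,0],
    [-0.823,-0.117,0,0.142,0],
    [-0.823,-0.117,0,0.142,0],
    [-0.823,-0.117,0,0.142,0],
  ],
)

```text
time_s: 6.03
ee_pos: [552.0, -167.0, 258.9]
ee_rot: [-179.9, -0.1, 95.8]
force: [-1.0, 0.4, -0.4]
gripper_width: 12.0
gripper_force: 12.0
```

```bash
python3 - <<'E'
from h import *
s=state(); print(s["ee_pos"],s["ee_rot"],s["gripper_width"])
i=vision.camera_info("wrist"); np.save("i2.npy",i,allow_pickle=True)
im=vision.grab_frame("wrist")[:,:,::-1].copy(); cv2.imwrite("pics/w2raw.png",im)
c=np.array([551.8,-168.2]);a=np.radians(5.8);n=np.array([np.cos(a),np.sin(a)]);t=np.array([-n[1],n[0]])
for a in(-12,12):
  for b in(-65,65):
    u=proj(i,[*(c+a*n+b*t),165]);print(u); cv2.circle(im,tuple(int(x) for x in u.round()),3,(0,0,255),1)
cv2.imwrite("pics/w2.png",cv2.resize(im,(800,600)))
E
```

```text
[ 551.99324887 -166.95620692  258.93554934] [-1.79898487e+02 -1.10651487e-01  9.57811442e+01] 11.963937794108729
[264.10891126 293.10211074]
[261.97285237 128.83113359]
[293.68502207 293.11912128]
[295.46523197 128.80325417]
```

View pics/w2.png

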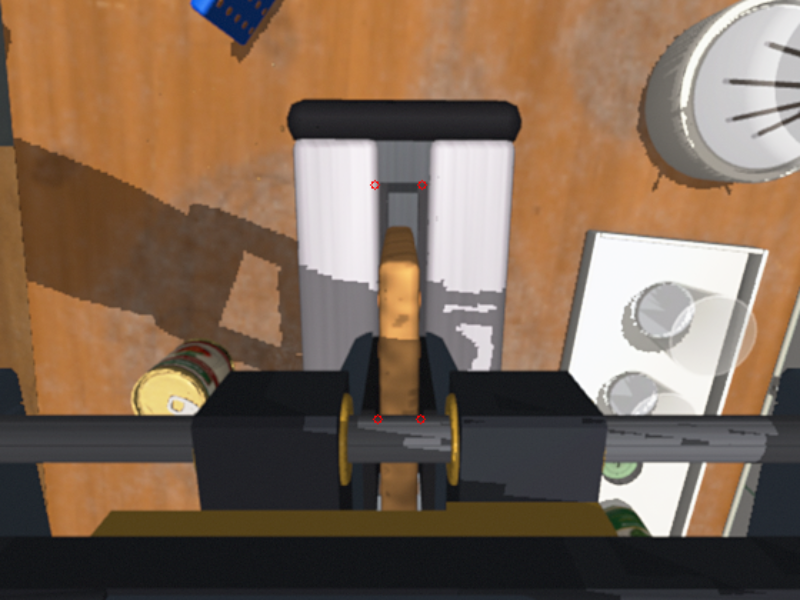

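The slice is centred at column 399 and the slot at column 403 (800-px picture), so I shift +2.3 mm along tool y and then lower it.

>>> servo_tool(
  rows=[
    [0,0.012,0,0,0],
    [0,0.012,0.05,0,0],
    [0,0.012,0.1,0,0],
    [0,0.012,0.14,0,0],
    [0,0.012,0.17,0,0],
    [0,0.012,0.2,0,0],
    [0,0.012,0.22,0,0],
    [0,0.012,0.24,0,0],
    [0,0.012,0.26,0,0],
    [0,0.012,0.28,0,0],
    [0,0.012,0.28,0,0],
    [0,0.012,0.28,0,0],
  ],
)

```text
time_s: 7.08
ee_pos: [554.7, -167.9, 203.8]
ee_rot: [-180.0, -0.0, 95.8]
force: [0.0, -0.1, -0.6]
gripper_width: 11.8
gripper_force: 12.0
```

>>> servo_tool(
  rows=[
    [0,0,0.02,0,0],
    [0,0,0.04,0,0],
    [0,0,0.06,0,0],
    [0,0,0.07,0,0],
    [0,0,0.08,0,0],
    [0,0,0.09,0,0],
    [0,0,0.1,0,0],
    [0,0,0.1,0,0],
    [0,0,0.1,0,0],
    [0,0,0.1,0,0],
  ],
)

```text
time_s: 7.92
ee_pos: [554.8, -167.9, 184.1]
ee_rot: [180.0, 0.0, 95.8]
force: [-0.4, -0.1, -0.6]
gripper_width: 12.1
gripper_force: 12.0
```

```bash
python3 - <<'E'
from h import *
s=state(); print(s["ee_pos"],s["ee_rot"],s["gripper_width"],s["force"])
a=vision.grab_frame("wrist")[:,:,::-1];b=vision.grab_frame("scene")[:,:,::-1]
b=cv2.resize(b[180:290,270:400],(400,338),interpolation=2)
a=cv2.resize(a[:,150:410],(400,646),interpolation=2)[60:398]
cv2.imwrite("pics/w3.png",np.hstack([a,b]))
E
```

```text
[ 554.84156141 -167.87132141  184.0507856 ] [1.79982347e+02 2.28124774e-03 9.57724382e+01] 12.1122988289513 [-0.4025825  -0.13277332 -0.62340223]
```

View pics/w3.png

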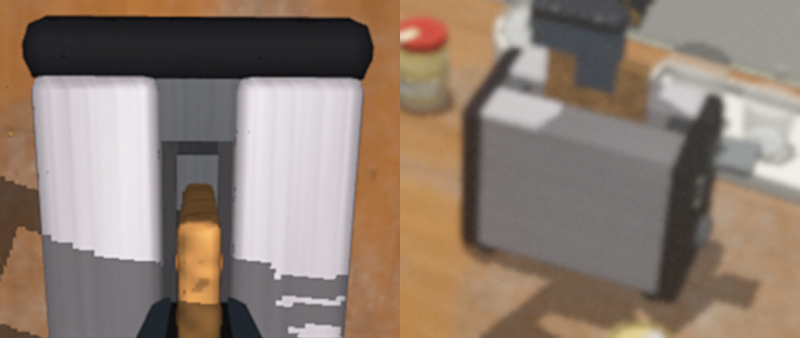

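The slice is in the slot and centred. I lower it 2 mm more and release.

>>> servo_tool(
  rows=[
    [0,0,0.004,0,0],
    [0,0,0.008,0,0],
    [0,0,0.011,0,0],
    [0,0,0.011,0,0],
    [0,0,0.011,0,0],
  ],
)

```text
time_s: 8.43
ee_pos: [554.7, -167.8, 181.7]
ee_rot: [-180.0, -0.0, 95.8]
force: [-0.2, 0.3, -0.8]
gripper_width: 12.2
gripper_force: 12.0
```

>>> servo_tool(
  rows=[
    [0,0,0,0,0.3],
    [0,0,0,0,0.3],
    [0,0,0,0,0.3],
    [0,0,0,0,0.3],
    [0,0,0,0,0.3],
    [0,0,0,0,0.3],
    [0,0,0,0,0.3],
    [0,0,0,0,0.3],
  ],
)

```text
time_s: 9.1
ee_pos: [554.8, -167.8, 181.7]
ee_rot: [180.0, -0.0, 95.8]
force: [-0.7, 0.1, -0.9]
gripper_width: 27.8
gripper_force: 0.0
```

>>> servo_tool(
  rows=[
    [0,0,-0.05,0,0.3],
    [0,0,-0.1,0,0.3],
    [0,0,-0.2,0,0.3],
    [0,0,-0.3,0,0.3],
    [0,0,-0.35,0,0.3],
    [0,0,-0.35,0,0.3],
    [0,0,-0.35,0,0.3],
  ],
)

```text
time_s: 9.68
ee_pos: [554.9, -167.9, 252.3]
ee_rot: [179.9, 0.0, 95.8]
force: [-0.2, 0.2, -0.2]
gripper_width: 27.7
gripper_force: 0.0
```

```bash
python3 - <<'E'
from h import *
s=state(); print(s["ee_pos"],s["ee_rot"],s["gripper_width"],s["force"])
psi=np.radians(s["ee_rot"][2]);X=np.array([np.cos(psi),np.sin(psi)]);Y=np.array([np.sin(psi),-np.cos(psi)])
for k in ([564.6,-295.1],[554.6+12.9,-168-127.4]):
    m=np.array(k)-s["ee_pos"][:2];print(m@X/200,m@Y/200)
a=vision.grab_frame("wrist")[:,:,::-1];b=vision.grab_frame("scene")[:,:,::-1]
b=cv2.resize(b[180:290,270:400],(400,338),interpolation=2)
a=cv2.resize(a[:,150:410],(400,646),interpolation=2)[60:398]
cv2.imwrite("pics/w4.png",np.hstack([a,b]))
E
```

```text
[ 554.89774494 -167.88425461  252.30606165] [1.79922427e+02 2.82380745e-02 9.57735514e+01] 27.673357569993147 [-0.16611371  0.17466526 -0.21616703]
-0.6377321502483524 -0.015722443935629223
-0.6406831981286412 -0.0014468943347123097
```

View pics/w4.png

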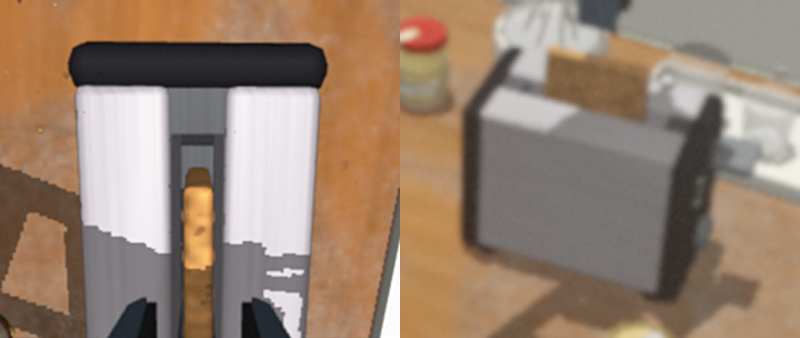

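The slice stands alone in the slot. Next, over the lever with closed fingers.

>>> servo_tool(
  force=10,
  rows=[
    [-0.1,-0.002,0,0,0],
    [-0.25,-0.004,0,0,0],
    [-0.4,-0.006,0,0,0],
    [-0.55,-0.008,0,0,0],
    [-0.65,-0.008,0,0,0],
    [-0.65,-0.008,0.1,0,0],
    [-0.65,-0.008,0.2,0,0],
    [-0.65,-0.008,0.3,0,0],
    [-0.65,-0.008,0.38,0,0],
    [-0.65,-0.008,0.43,0,0],
    [-0.65,-0.008,0.46,0,0],
    [-0.65,-0.008,0.46,0,0],
    [-0.65,-0.008,0.46,0,0],
  ],
)

```text
time_s: 10.87
ee_pos: [566.4, -297.4, 159.8]
ee_rot: [180.0, -0.0, 95.8]
force: [-0.8, 0.5, 0.1]
gripper_width: 0.8
gripper_force: 0.0
```

```bash
python3 - <<'E'
from h import *
s=state(); print(s["ee_pos"],s["ee_rot"],s["gripper_width"],s["force"])
a=vision.grab_frame("wrist")[:,:,::-1];b=vision.grab_frame("top")[:,:,::-1];c=vision.grab_frame("scene")[:,:,::-1]
a=cv2.resize(a,(450,338)); b=cv2.resize(c[180:290,330:400],(350,338),interpolation=2)
cv2.imwrite("pics/w5.png",np.hstack([a,b]))
E
```

```text
[ 566.43392054 -297.36071176  159.82985377] [ 1.79993127e+02 -1.40562853e-03  9.57783013e+01] 0.7685128932893592 [-0.80905469  0.47517639  0.08945901]
```

View pics/w5.png

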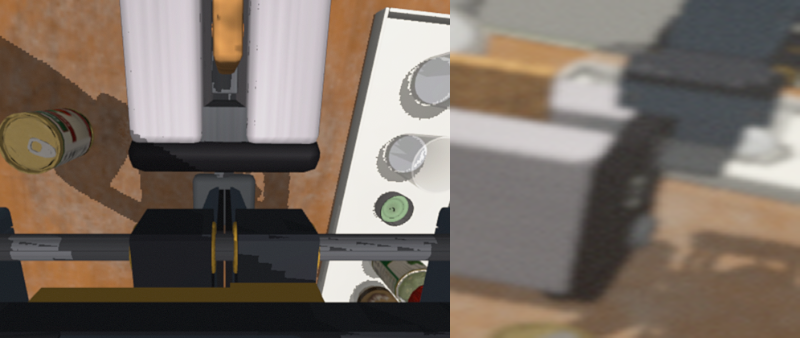

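The fingers are over the knob (knob at about (224,190)) and centred. Now pressing.

>>> servo_tool(
  rows=[
    [0,0,0.02,0,0],
    [0,0,0.04,0,0],
    [0,0,0.055,0,0],
    [0,0,0.07,0,0],
    [0,0,0.085,0,0],
    [0,0,0.1,0,0],
    [0,0,0.115,0,0],
    [0,0,0.13,0,0],
    [0,0,0.145,0,0],
    [0,0,0.16,0,0],
    [0,0,0.175,0,0],
    [0,0,0.19,0,0],
    [0,0,0.205,0,0],
    [0,0,0.22,0,0],
    [0,0,0.23,0,0],
    [0,0,0.233,0,0],
    [0,0,0.233,0,0],
    [0,0,0.233,0,0],
    [0,0,0.233,0,0],
    [0,0,0.233,0,0],
  ],
)

```text
time_s: 12.68
ee_pos: [566.4, -297.4, 113.7]
ee_rot: [180.0, 0.0, 95.8]
force: [-2.2, 0.0, 6.6]
gripper_width: 0.6
gripper_force: 3.7
```

```bash
python3 - <<'E'
from h import *
s=state(); print(s["ee_pos"],s["ee_rot"],s["gripper_width"],s["force"])
a=vision.grab_frame("wrist")[:,:,::-1];c=vision.grab_frame("scene")[:,:,::-1]
a=cv2.resize(a,(450,338)); b=cv2.resize(c[180:290,285:400],(350,338),interpolation=2)
cv2.imwrite("pics/w6.png",np.hstack([a,b]))
E
```

```text
[ 566.36924769 -297.39456708  113.69460045] [1.79968037e+02 1.52788169e-02 9.57748548e+01] 0.5709880195106832 [-2.16775483  0.00927844  6.56289161]
```

View pics/w6.png

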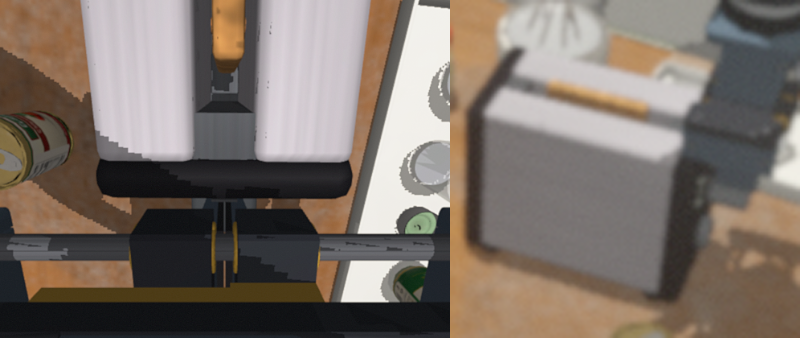

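The slice has gone down with the carriage, and the lever is at about 36 mm with 6.6 N of push. I hold briefly, then hand in.

>>> servo_tool(
  rows=[
    [0,0,0,0,0],
    [0,0,0,0,0],
    [0,0,0,0,0],
    [0,0,0,0,0],
    [0,0,0,0,0],
    [0,0,0,0,0],
    [0,0,0,0,0],
    [0,0,0,0,0],
  ],
)

```text
time_s: 13.45
ee_pos: [566.4, -297.4, 113.7]
ee_rot: [180.0, 0.0, 95.8]
force: [-1.4, 0.2, 7.4]
gripper_width: 0.4
gripper_force: 3.7
```

```bash
python3 -c "
from workcell import state,job_done
print(state()['ee_pos'],state()['force']); print(job_done())"
```

```text
[ 566.39374827 -297.40025102  113.73442229] [-1.44430201  0.17937475  7.42691328]
the job is handed in; nothing more can be done
None
```

The job is handed in, with no verdict returned: the full slice stands in the toaster's slot, and the fingers hold the lever about 36 mm down, at the third notch, with about 7 N.

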